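# Find the stiff spring pad in a guide slot with a feeler blade

### The job

Take the feeler blade from its stand, lower it well down into the left end of the guide rail's slot and slide it along, without forcing it, to the right end, feeling the drag of the three spring pads inside. One pad presses much harder than the others: leave the blade standing well down in the slot where that pad nips it, let go, and leave the other things on the desk alone.

Things in the scene. Friction and masses are not known exactly. Their poses are not given: they have to be found in the camera images.
- feeler: Feeler blade held upright in a stand: a flat steel blade 5 mm thick (its x), 18 mm wide (its y) and 62 mm long (z = 0 to 62 mm), below a white block handle 14 mm thick (x), 44 mm wide (y) and 36 mm high (z = 58 to 94 mm). About 60 g. Origin: centre of the blade's lower end; z points up to the handle.
- feeler_grip (a point): Centre of the feeler's handle, 76 mm above the lower end of the blade.
- stand: Fixed grey block 70x70x40 mm on the desk in which the feeler stands at the start, in a hole 8.5 mm (x) by 22 mm (y), 32 mm deep, open at the top. Origin: centre of the underside.
- guide: Fixed grey guide rail, 84x232 mm, 57 mm high, with one straight slot, open at the top, along its y axis at x = 0. Slot: 8 mm wide (walls at x = -4 and +4 mm, mouth bevelled out to 16 mm), 200 mm long (y = -100 to 100 mm, closed by dark end blocks), 45 mm deep (floor at z = 12 mm). Origin: slot's centre line at desk level, mid-length; z up, y to the robot's left.
- slot_floor (a point): Middle of the slot's floor. Inside, three look-alike sprung buttons (spring pads) stand out of the +x wall, 17 mm above the floor, at y = 45, 0 and -45 mm, each give or take 6 mm: cones 32 mm wide at the foot, 10 mm at the flat tip. The tip leaves 3.8 mm to the other wall and gives way. Beyond y = 76 and -76 mm the blade is clear of them.
- pad_line (a point): Point in mid-slot at the pads' height, 17 mm above the slot's floor. Two pads press lightly (2.4 to 2.8 N), one four times as hard (9.5 to 11.5 N); which one varies. A blade that slides past a pad feels a push of up to that size toward the guide's -x (the wall may take part of it) and a drag of roughly half of it or more.
- slot_left (a point): Mouth of the slot (z = 57 mm over the desk, mid-width) at its left end seen from the robot, y = +100 mm of the guide.
- slot_right (a point): The same at the right end, y = -100 mm of the guide.
- drops_red: Bystander, to be left alone: eye-drop bottle with a red cap, 25 mm wide, 62 mm high. Origin: centre of the underside.
- drops_white: Bystander, to be left alone: eye-drop bottle with a white cap, 25 mm wide, 62 mm high. Origin: centre of the underside.
- lens_big: Bystander, to be left alone: round hand lens in a white rim, 54 mm across, 12 mm high. Origin: centre of the underside.
- lens_case: Bystander, to be left alone: contact lens case with two round caps, 30x66x20 mm. Origin: centre of the underside.
- blue_box: Bystander, to be left alone: small blue box, 35x50x29 mm. Origin: centre of the underside.
- torch: Bystander, to be left alone: grey pen torch lying down, 134 mm long, 15 mm thick. Origin: centre of the underside.
There are look-alikes about, which are no part of the job. Leave any yellow look-alike of the feeler alone.

How it is judged:
By the outcome, as a careful person would: the job done as asked, in the order asked, and still so for the second after the job is handed in, with the robot touching nothing.
It also fails if it takes over 64 s, if anything falls off the work surface, if the arm or the gripper's body presses on something with over 40 N, if the wrist force passes 120 N, or if a joint passes its speed limit or range.

### The arm

A 7-joint arm with a two-finger parallel gripper is mounted at the origin on a cart in front of the work surface, level with it; the furniture and walls round the work are solid. World frame = base frame: x ahead of the robot, y to its left, z up, the work surface at z = 0. Lengths are in m, angles in rad, forces in N, time in s.
With the tool pointing down it reaches from about 0.425 to 1.025 m from the base axis. Payload 9.4 kg.
Tool frame: the origin (TCP) lies midway between the tips of the shut fingers; the grasp point (between the pads) lies 19 mm behind it; z points along the fingers, y is the line along which they close (so a half turn about z gives the same grasp; the last joint's range is limited). The gripper opens to 85 mm and grips with 20 to 120 N. Pads are 22 mm wide; open, the fingers measure 114 mm over their backs; the gripper's body (76 mm by 85 mm) begins 54 mm behind the grasp point. The pads swing forward as they close: fully open they stand 13 mm farther back than shut.
Start: joints at [1.238, 0.599, -0.003, 1.599, 0.002, 0.943, -0.08], TCP at [0.183, -0.701, 0.231] pointing down, gripper open.
Joint ranges: [-2.57, 2.57], [-0.35, 1.97], [-1.29, 1.29], [0.11, 2.56], [-1.05, 4.19], [0.11, 1.86], [-2.63, 2.63]. Speed limits (rad/s): [2.22, 2.22, 3.01, 3.01, 3.14, 3.14, 3.14].

### API

Orientations are given as a unit quaternion [w, x, y, z].
In Python, from workcell import state, snapshot, sign_off gives the robot as it stands.
- The arm moves only by the tool drive_tool, never from a script. Its argument "rows" is a list of rows, each a list of 6 numbers: the shift along the tool's x, y, z in m, then the turn, a rotation vector about the tool's x, y, z in rad. A call has 1 to 20 rows; each row is the pose to reach, as a shift and turn from the pose commanded when the call began, along the tool's axes at that moment; what a row does not reach only later rows make up. A row lasts 1/12 s, in which the tool goes at most 41.7 mm and 7.16 degrees, less where a joint would pass 70% of its speed; a pose out of reach is approached as far as the arm can. A call with a gripper value outside its range is refused whole. "claw" is the gripper's target within -1 to 1 (fully open at 1, half-way at 0, shut at -1), set as the call begins (left out, the last holds). The fingers move at their own pace and stop on an object; the grip force is fixed at half the most. Time passes only in rows, so rows that repeat a pose let the fingers close. It gives the time, the measured TCP pose, the force, the opening and the grip force at its end, in the units of the state.
- state(): the state, without advancing time (a new reading comes with each control period).
- snapshot(name): name is "scene" or "top"; returns a dict with "color" (480x640x3 uint8, red, green, blue), "vertical_fov" (degrees; the focal length in pixels is half the picture's height over the tangent of half this angle, whatever the lens; pixels are square), "cx", "cy" (the principal point, pixels), "R" (3x3) and "t" (3): a world point X has camera coordinates R X + t. Camera axes: x right, y down, z forward; pixel columns grow to the right and rows downward; lengths in m; the calibration is good to about 2 mm. A picture is of the moment at which its call begins. There is no depth.
- sign_off(): hands the job in; it is judged then, once.
The state is a dict: "clock": time; "joint_pos": joint angles; "joint_vel": joint speeds; "joint_torque": joint torques, N m; "tool_pos": TCP position; "eef_rot": TCP orientation; "force": force on the tool from outside, world axes, zero at the start; "wrist_torque": the same for the moment, N m; "opening": finger opening in m; "finger_force": force on a finger pad.
Only numpy, scipy, OpenCV 4.12 (cv2) and the standard library are available. Lean on these libraries where they do the work, as an engineer would, in place of code of your own. Each camera call takes 0.05 s, during which the arm holds its last target. There are 200 camera calls.

## Working session

There is one attempt and no reset: what is moved stays moved. The work goes in short steps, Python scripts to look and compute and a tool call to move; the robot and the scene stay as the last step left them, time stands still between calls to the robot, and variables do not carry over. Pictures are saved under pics/ and viewed, at most 10 in all, crops included, and the job is handed in when it is done.

Besides the shell and the picture viewer there is one more tool, called after "Request:" by a JSON object that holds its "name" and its "arguments", one argument or row to a line. drive_tool: Moves the arm, as the interface text tells. Its arguments: {"type":"object","properties":{"rows":{"type":"array"},"claw":{"type":"number"}},"required":["rows"]}

```bash
mkdir -p pics
cat > h.py <<'E'
import numpy as np, cv2
from workcell import state, snapshot, sign_off
def cam(s):
    f=240/np.tan(np.radians(s["vertical_fov"])/2)
    return f,s["cx"],s["cy"],np.array(s["R"]),np.array(s["t"])
def ray(s,u,v,z):
    f,cx,cy,R,t=cam(s); C=-R.T@t; d=R.T@np.array([(u-cx)/f,(v-cy)/f,1]); return C+d*(z-C[2])/d[2]
def proj(s,X):
    f,cx,cy,R,t=cam(s); p=R@np.array(X)+t; return np.array([f*p[0]/p[2]+cx,f*p[1]/p[2]+cy])
E
python3 - <<'E'
from h import *
for n in("scene","top"):
    s=snapshot(n); cv2.imwrite(f"pics/{n}0.png",s["color"][:,:,::-1]); np.save(n+"0.npy",s,allow_pickle=True)
    f,cx,cy,R,t=cam(s); print(n,f,cx,cy,-R.T@t,R.round(3).tolist())
st=state(); print(st["tool_pos"],st["eef_rot"],st["opening"],st["force"],st["clock"])
E
```

```text
scene 484.52353085068427 319.3621516797357 244.90399168079415 [-0.10500593  0.60456794  0.49973942] [[-0.565, -0.825, -0.012], [-0.388, 0.279, -0.878], [0.728, -0.492, -0.478]]
top 482.7439594596441 317.0025736820085 241.27616747308215 [0.44047989 0.17858376 1.0782118 ] [[-0.008, -1.0, -0.008], [-0.996, 0.009, -0.085], [0.085, 0.007, -0.996]]
[ 0.18329561 -0.70100302  0.23047947] [-7.03897695e-04  9.91829877e-01  1.27565553e-01 -1.70454982e-04] 0.08513643806468209 [-0.11495693 -0.20166176 -0.30368053] 0.1
```

View pics/scene0.png

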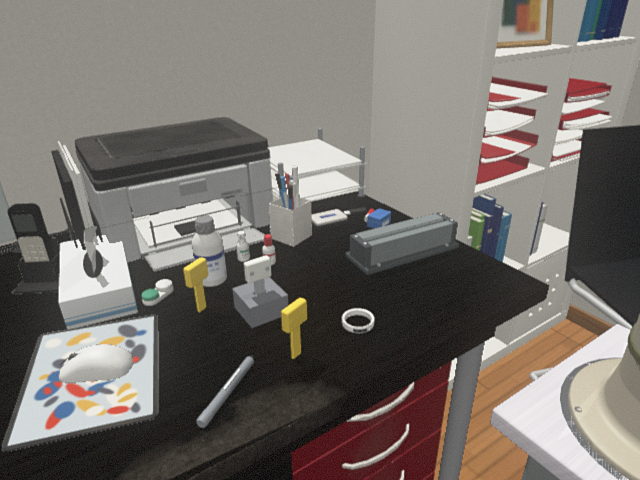

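View pics/top0.png

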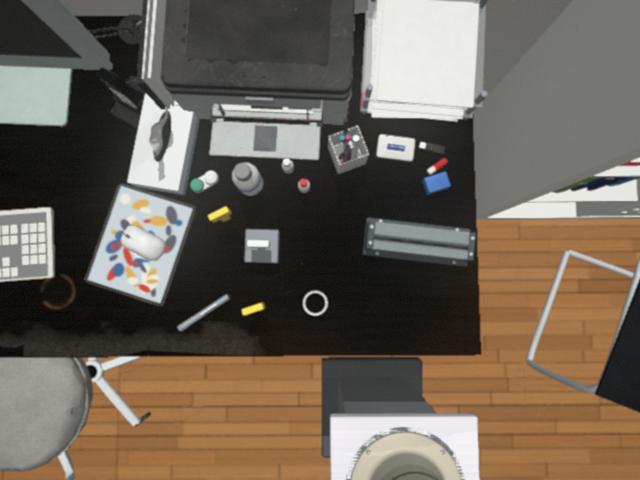

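The scene view shows the white-handled feeler in the grey stand at about (258,275), two yellow look-alikes at (195,285) and (293,325), and the guide at (405,240). In the top view the handle is at (258,243), the stand at (261,247), and the guide spans (365..475, 218..264).

Run:
```python
from h import *
s=np.load("top0.npy",allow_pickle=True).item(); im=s["color"][:,:,::-1]
a=cv2.resize(im[205:275,355:485],None,fx=6,fy=6,interpolation=cv2.INTER_CUBIC)
b=cv2.resize(im[222:272,235:290],None,fx=6,fy=6,interpolation=cv2.INTER_CUBIC)
out=np.zeros((600,790,3),np.uint8); out[:280*1+140,:780]=a[:420,:780]
out[:0]=0
b=cv2.resize(b,(198,180)); out[420:600,:198]=b
c=np.load("scene0.npy",allow_pickle=True).item()["color"][:,:,::-1]
d=cv2.resize(c[245:330,225:295],None,fx=2.1,fy=2.1); out[420:420+d.shape[0],220:220+d.shape[1]]=d[:180]
e=cv2.resize(c[205:280,340:465],None,fx=2.4,fy=2.4); out[420:420+e.shape[0],400:400+e.shape[1]]=e[:180]
cv2.imwrite("pics/crop.png",out)
def blob(m,off):
    n,l,st,ce=cv2.connectedComponentsWithStats(m.astype(np.uint8))
    i=1+np.argmax(st[1:,4]); pts=np.argwhere(l==i)[:,::-1].astype(np.float32)+off
    return pts
r=im[222:272,235:290].astype(int); g=r.min(2)
h=blob(g>200,(235,222)); rc=cv2.minAreaRect(h); print("handle px",rc)
print(" centroid world z.102",ray(s,*h.mean(0),.102))
bx=[ray(s,*p,.102)[:2].round(4).tolist() for p in cv2.boxPoints(rc)];print(bx)
st=blob(g>70,(235,222)); rc=cv2.minAreaRect(st); print("stand",rc)
for p in cv2.boxPoints(rc): print(ray(s,*p,.04)[:2].round(4))
r=im[205:275,355:485].astype(int).min(2)
gd=blob(r>60,(355,205)); rc=cv2.minAreaRect(gd); print("guide",rc,ray(s,*rc[0],.057))
for p in cv2.boxPoints(rc): print(p,ray(s,*p,.057)[:2].round(4),ray(s,*p,.0)[:2].round(4))
```

```text
Traceback (most recent call last):
cv2.error: OpenCV(4.12.0) /io/opencv/modules/imgproc/src/convhull.cpp:143: error: (-215:Assertion failed) total >= 0 && (depth == CV_32F || depth == CV_32S) in function 'convexHull'
```

View pics/crop.png

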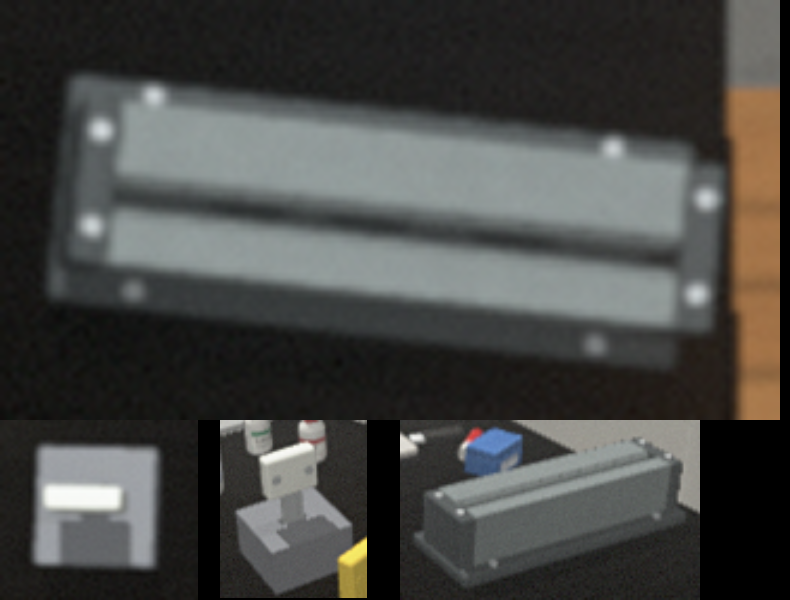

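The crop shows the guide's slot as a dark band, running from about (374,237) to (470,247) in full-picture pixels, between screwed end blocks. The feeler stands in a stand that is almost square to the picture.

Run:
```python
from h import *
s=np.load("top0.npy",allow_pickle=True).item(); im=s["color"][:,:,::-1]; g=im.astype(int).min(2)
c=np.load("scene0.npy",allow_pickle=True).item()
for X in ([.183,-.701,.231],[.183,-.701,.5],[.1,-.4,.6]): print("proj",proj(s,X).round(),proj(c,X).round())
def blob(x0,x1,y0,y1,f):
    n,l,st,ce=cv2.connectedComponentsWithStats(f(g[y0:y1,x0:x1]).astype(np.uint8))
    i=1+np.argmax(st[1:,4]); return np.ascontiguousarray(np.argwhere(l==i)[:,::-1]+[x0,y0]).astype(np.float32)
def rep(n,p,z):
    rc=cv2.minAreaRect(p); B=np.array([ray(s,*q,z)[:2] for q in cv2.boxPoints(rc)])
    print(n,len(p),"c",B.mean(0).round(4),"sides",np.linalg.norm(B[1]-B[0]).round(4),np.linalg.norm(B[2]-B[1]).round(4),"ang",[np.degrees(np.arctan2(*(B[i+1]-B[i])[::-1])).round(1) for i in(0,1)])
rep("handle",blob(235,290,222,272,lambda a:a>190),.102)
rep("stand",blob(235,290,222,272,lambda a:a>60),.04)
w1=blob(355,485,205,240,lambda a:a>105); 
# profile across slot
a=np.array([95/6+355,178/6+205]); b=np.array([701.5/6+355,246/6+205])
pa,pb=ray(s,*a,.057),ray(s,*b,.057); print("endscrew mids",pa,pb,np.linalg.norm(pb-pa))
u=(pb-pa)[:2]/np.linalg.norm((pb-pa)[:2]); n=np.array([-u[1],u[0]]); n*=np.sign(n[0])
print("u",u,"yaw guide",np.degrees(np.arctan2(u[0],-u[1])), "mid",(pa+pb)/2)
for k,(cc,nm) in enumerate(((s,"top"),(c,"scene"))):
    G=cc["color"].astype(np.float32).mean(2); m=((pa+pb)/2)[:2]
    tt=np.arange(-.06,.0601,.002); ss=np.linspace(-.07,.07,41)
    P=np.array([[proj(cc,[*(m+t*n-q*u*1),.057]) for q in ss] for t in tt]).astype(np.float32)
    v=cv2.remap(G,P[...,0],P[...,1],cv2.INTER_LINEAR).mean(1)
    print(nm,[(round(t*1000),int(x)) for t,x in zip(tt,v)])
tt=np.arange(-.13,.131,.003); G=s["color"].astype(np.float32).mean(2)
P=np.array([[proj(s,[*(m+t*n-q*u),.057]) for t in np.r_[-.025:-.012:.002,.012:.025:.002]] for q in tt]).astype(np.float32)
print("along(+y)",[(round(q*1000),int(x)) for q,x in zip(tt,cv2.remap(G,P[...,0],P[...,1],cv2.INTER_LINEAR).mean(1))])
```

```text
proj [843. 431.] [773. 126.]
proj [1098.  504.] [840. -26.]
proj [954. 650.] [ 899. -120.]
handle 140 c [0.5218 0.3064] sides 0.0427 0.0122 ang [np.float64(-90.5), np.float64(-180.0)]
stand 1176 c [0.5216 0.3066] sides 0.0738 0.0754 ang [np.float64(-1.8), np.float64(-92.6)]
endscrew mids [0.54118529 0.07134466 0.057     ] [ 0.51519529 -0.14195605  0.057     ] 0.21487827493820869
u [-0.12095218 -0.99265834] yaw guide -6.947058749787318 mid [ 0.52819029 -0.03530569  0.057     ]
top [(-60, 23), (-58, 23), (-56, 23), (-54, 23), (-52, 23), (-50, 24), (-48, 24), (-46, 28), (-44, 42), (-42, 55), (-40, 60), (-38, 60), (-36, 60), (-34, 59), (-32, 65), (-30, 87), (-28, 122), (-26, 144), (-24, 151), (-22, 151), (-20, 150), (-18, 150), (-16, 149), (-14, 147), (-12, 139), (-10, 120), (-8, 89), (-6, 64), (-4, 60), (-2, 74), (0, 94), (2, 112), (4, 134), (6, 147), (8, 151), (10, 151), (12, 151), (14, 151), (16, 151), (18, 150), (20, 150), (22, 150), (24, 150), (26, 149), (28, 141), (30, 121), (32, 103), (34, 91), (36, 71), (38, 47), (40, 32), (42, 29), (44, 29), (46, 29), (48, 29), (50, 30), (52, 30
[... 1029 characters left out ...]
, (-55, 148), (-52, 149), (-49, 148), (-46, 148), (-43, 148), (-40, 149), (-37, 150), (-34, 151), (-31, 150), (-28, 149), (-25, 148), (-22, 148), (-19, 148), (-16, 148), (-13, 149), (-10, 150), (-7, 150), (-4, 150), (-1, 150), (2, 150), (5, 150), (8, 150), (11, 150), (14, 150), (17, 151), (20, 150), (23, 150), (26, 150), (29, 150), (32, 151), (35, 151), (38, 150), (41, 151), (44, 150), (47, 150), (50, 151), (53, 150), (56, 151), (59, 150), (62, 151), (65, 151), (68, 151), (71, 151), (74, 152), (77, 151), (80, 150), (83, 149), (86, 149), (89, 149), (92, 150), (95, 151), (98, 147), (101, 121), (104, 117), (107, 144), (110, 137), (113, 98), (116, 62), (119, 56), (122, 40), (125, 23), (128, 21)]
```

Run:
```python
from h import *
s=np.load("top0.npy",allow_pickle=True).item(); c=np.load("scene0.npy",allow_pickle=True).item()
def tri(a,b):
    A=[];B=[]
    for cc,(u,v) in((s,a),(c,b)):
        p=ray(cc,u,v,0);C=-cam(cc)[3].T@cam(cc)[4];d=(p-C)/np.linalg.norm(p-C);M=np.eye(3)-np.outer(d,d);A.append(M);B.append(M@C)
    X=np.linalg.solve(sum(A),sum(B)); return X.round(3),[np.linalg.norm(m@X-b).round(3) for m,b in zip(A,B)]
print("slab",tri((635,282),(580,128)),tri((597,395),(567,278)),tri((597,395),(580,128)),tri((635,282),(567,278)))
print("frame",tri((530,358),(567,278)),tri((568,252),(567,278)))
for z in(0,.2,.4,.6): print(z,"cab",ray(s,478,217,z).round(3),"desk",ray(s,480,355,z).round(3), "slab",ray(s,600,390,z).round(3))
pa=np.array([.54118529,.07134466]);pb=np.array([.51519529,-.14195605]);m=(pa+pb)/2;u=(pb-pa)/np.linalg.norm(pb-pa);n=np.array([-u[1],u[0]])
for cc in(s,c):
  G=cc["color"].astype(np.float32).mean(2); tt=np.arange(-.045,.0451,.0005)
  for q0 in(-.085,-.04,0,.04,.085):
    P=np.array([[proj(cc,[*(m+t*n-q*u),.057]) for q in np.linspace(q0-.01,q0+.01,9)] for t in tt]).astype(np.float32)
    v=cv2.remap(G,P[...,0],P[...,1],cv2.INTER_CUBIC).mean(1); hi=v>115
    k=np.flatnonzero(np.diff(hi.astype(int))); print(round(q0*1000),[(tt[i]*1000).round(1) for i in k],end=" | ")
  print()
```

```text
slab (array([ 0.424, -0.386,  0.223]), [np.float64(0.017), np.float64(0.017)]) (array([ 0.256, -0.351, -0.01 ]), [np.float64(0.086), np.float64(0.086)]) (array([ 0.29 , -0.23 ,  0.294]), [np.float64(0.036), np.float64(0.036)]) (array([ 0.454, -0.66 , -0.253]), [np.float64(0.025), np.float64(0.025)])
frame (array([ 0.283, -0.275, -0.024]), [np.float64(0.018), np.float64(0.018)]) (array([ 0.471, -0.516, -0.211]), [np.float64(0.056), np.float64(0.056)])
0 cab [ 0.585 -0.176  0.   ] desk [ 0.28  -0.169  0.   ] slab [ 0.203 -0.427  0.   ]
0.2 cab [ 0.558 -0.11   0.2  ] desk [ 0.31  -0.105  0.2  ] slab [ 0.247 -0.314  0.2  ]
0.4 cab [ 0.531 -0.044  0.4  ] desk [ 0.339 -0.04   0.4  ] slab [ 0.291 -0.202  0.4  ]
0.6 cab [0.504 0.021 0.6  ] desk [0.369 0.024 0.6  ] slab [ 0.335 -0.09   0.6  ]
-85 [np.float64(-29.0), np.float64(-10.0), np.float64(2.0), np.float64(31.0)] | -40 [np.float64(-29.0), np.float64(-10.0), np.float64(2.0), np.float64(30.0)] | 0 [np.float64(-29.0), np.float64(-10.0), np.float64(2.0), np.float64(30.0)] | 40 [np.float64(-28.5), np.float64(-10.0), np.float64(2.0), np.float64(30.5)] | 85 [np.float64(-28.5), np.float64(-9.5), np.float64(2.0), np.float64(34.5)] | 
-85 [np.float64(-31.5), np.float64(-13.5), np.float64(-5.5)] | -40 [np.float64(-31.5), np.float64(-13.0), np.float64(-7.0), np.float64(29.0)] | 0 [np.float64(-31.5), np.float64(-13.0), np.float64(-6.5), np.float64(27.5)] | 40 [np.float64(-31.5), np.float64(-13.0), np.float64(-6.5), np.float64(29.5)] | 85 [np.float64(-31.0), np.float64(-13.5), np.float64(-7.0), np.float64(27.5)] |
```

```bash
cat >> h.py <<'E'
from scipy.spatial.transform import Rotation as Ro
def rel(*T):
    st=state(); q=st["eef_rot"]; R=Ro.from_quat([q[1],q[2],q[3],q[0]])
    print("t",round(st["clock"],2),"pos",np.round(st["tool_pos"],4),"yaw",np.degrees(np.arctan2(*R.as_matrix()[1::-1,0])).round(2),"F",np.round(st["force"],2),"op",round(st["opening"],4))
    for x,y,z,yaw in T:
        D=Ro.from_matrix(Ro.from_euler("z",yaw,degrees=True).as_matrix()@np.diag([1,-1,-1.]))
        print((x,y,z,yaw),"->",np.round(R.inv().apply(np.array([x,y,z])-st["tool_pos"]),4).tolist(),np.round((R.inv()*D).as_rotvec(),4).tolist())
E
python3 -c "
from h import *
rel((.183,-.701,.5,14.6),(.36,-.5,.5,14.6),(.46,-.2,.5,6),(.49,.1,.45,0),(.522,.306,.3,-1.5))"
```

```text
t 0.1 pos [ 0.1833 -0.701   0.2305] yaw 14.66 F [-0.11 -0.2  -0.3 ] op 0.0851
(0.183, -0.701, 0.5, 14.6) -> [-0.0003, -0.0005, -0.2695] [-0.0014, 0.0002, 0.001]
(0.36, -0.5, 0.5, 14.6) -> [0.2218, -0.1501, -0.2693] [-0.0014, 0.0002, 0.001]
(0.46, -0.2, 0.5, 6) -> [0.3944, -0.4151, -0.269] [-0.0014, 0.0003, 0.1511]
(0.49, 0.1, 0.45, 0) -> [0.4994, -0.6976, -0.2186] [-0.0014, 0.0003, 0.2558]
(0.522, 0.306, 0.3, -1.5) -> [0.5825, -0.8886, -0.0683] [-0.0014, 0.0004, 0.282]
```

Request:
{"name": "drive_tool", "arguments": {
  "rows": [
    [0,0,-0.27,0,0,0],
    [0,0,-0.27,0,0,0],
    [0,0,-0.27,0,0,0],
    [0,0,-0.27,0,0,0],
    [0,0,-0.27,0,0,0],
    [0,0,-0.27,0,0,0],
    [0,0,-0.27,0,0,0],
    [0.222,-0.15,-0.27,0,0,0],
    [0.222,-0.15,-0.27,0,0,0],
    [0.222,-0.15,-0.27,0,0,0],
    [0.222,-0.15,-0.27,0,0,0],
    [0.222,-0.15,-0.27,0,0,0],
    [0.222,-0.15,-0.27,0,0,0],
    [0.222,-0.15,-0.27,0,0,0],
    [0.222,-0.15,-0.27,0,0,0]
  ],
  "claw": 1
}}

```text
clock: 1.35
tool_pos: [0.3646, -0.4955, 0.5014]
eef_rot: [-0.001, 0.991, 0.132, 0.001]
force: [-0.3, 0.0, -0.1]
opening: 0.0855
finger_force: 0.0
```

```bash
python3 -c "
from h import *
rel((.46,-.2,.5,6),(.49,.1,.45,0),(.522,.306,.22,-1.5))"
```

```text
t 1.35 pos [ 0.3646 -0.4955  0.5014] yaw 15.12 F [-0.31  0.03 -0.11] op 0.0855
(0.46, -0.2, 0.5, 6) -> [0.1692, -0.2604, 0.0021] [-0.0014, -0.002, 0.1591]
(0.49, 0.1, 0.45, 0) -> [0.2763, -0.5422, 0.0527] [-0.0015, -0.0019, 0.2638]
(0.522, 0.306, 0.22, -1.5) -> [0.3604, -0.7324, 0.2831] [-0.0015, -0.0019, 0.29]
```

Request:
{"name": "drive_tool", "arguments": {
  "rows": [
    [0.169,-0.26,0,0,0,0.16],
    [0.169,-0.26,0,0,0,0.16],
    [0.169,-0.26,0,0,0,0.16],
    [0.169,-0.26,0,0,0,0.16],
    [0.169,-0.26,0,0,0,0.16],
    [0.169,-0.26,0,0,0,0.16],
    [0.169,-0.26,0,0,0,0.16],
    [0.169,-0.26,0,0,0,0.16],
    [0.276,-0.542,0.05,0,0,0.264],
    [0.276,-0.542,0.05,0,0,0.264],
    [0.276,-0.542,0.05,0,0,0.264],
    [0.276,-0.542,0.05,0,0,0.264],
    [0.276,-0.542,0.05,0,0,0.264],
    [0.276,-0.542,0.05,0,0,0.264],
    [0.276,-0.542,0.05,0,0,0.264],
    [0.276,-0.542,0.05,0,0,0.264],
    [0.276,-0.542,0.05,0,0,0.264],
    [0.276,-0.542,0.05,0,0,0.264]
  ]
}}

```text
clock: 2.85
tool_pos: [0.4902, 0.0938, 0.4508]
eef_rot: [0.0, 1.0, -0.004, -0.001]
force: [-0.2, 0.5, 0.2]
opening: 0.0854
finger_force: 0.0
```

```bash
python3 -c "
from h import *
rel((.522,.306,.2,-1.5),(.522,.3065,.12,-1.5),(.522,.3065,.065,-1.5))"
```

```text
t 2.85 pos [0.4902 0.0938 0.4508] yaw -0.41 F [-0.21  0.52  0.2 ] op 0.0854
(0.522, 0.306, 0.2, -1.5) -> [0.0305, -0.2126, 0.2506] [0.0005, 0.0011, 0.019]
(0.522, 0.3065, 0.12, -1.5) -> [0.0306, -0.2131, 0.3306] [0.0005, 0.0011, 0.019]
(0.522, 0.3065, 0.065, -1.5) -> [0.0307, -0.2131, 0.3856] [0.0005, 0.0011, 0.019]
```

Request:
{"name": "drive_tool", "arguments": {
  "rows": [
    [0.03,-0.21,0.0,0,0,0.02],
    [0.03,-0.21,0.0,0,0,0.02],
    [0.03,-0.21,0.0,0,0,0.02],
    [0.03,-0.21,0.0,0,0,0.02],
    [0.03,-0.21,0.0,0,0,0.02],
    [0.03,-0.21,0.0,0,0,0.02],
    [0.03,-0.21,0.27,0,0,0.02],
    [0.03,-0.21,0.27,0,0,0.02],
    [0.03,-0.21,0.27,0,0,0.02],
    [0.03,-0.21,0.27,0,0,0.02],
    [0.03,-0.21,0.27,0,0,0.02],
    [0.03,-0.21,0.27,0,0,0.02],
    [0.03,-0.21,0.27,0,0,0.02],
    [0.03,-0.21,0.27,0,0,0.02],
    [0.03,-0.21,0.27,0,0,0.02]
  ]
}}

```text
clock: 4.1
tool_pos: [0.5227, 0.302, 0.1809]
eef_rot: [0.001, 1.0, -0.015, -0.001]
force: [0.2, 0.2, 0.1]
opening: 0.0852
finger_force: 0.0
```

```bash
python3 -c "
from h import *
rel((.522,.3065,.12,-1.5),(.522,.3065,.065,-1.5))
c=snapshot('scene');cv2.imwrite('pics/s1.png',cv2.resize(c['color'][100:340,120:440,::-1],None,fx=2.4,fy=2.4))"
```

```text
t 4.1 pos [0.5227 0.302  0.1809] yaw -1.73 F [0.25 0.25 0.11] op 0.0852
(0.522, 0.3065, 0.12, -1.5) -> [-0.0007, -0.0046, 0.0608] [0.0019, 0.0012, -0.004]
(0.522, 0.3065, 0.065, -1.5) -> [-0.0007, -0.0047, 0.1158] [0.0019, 0.0012, -0.004]
```

View pics/s1.png

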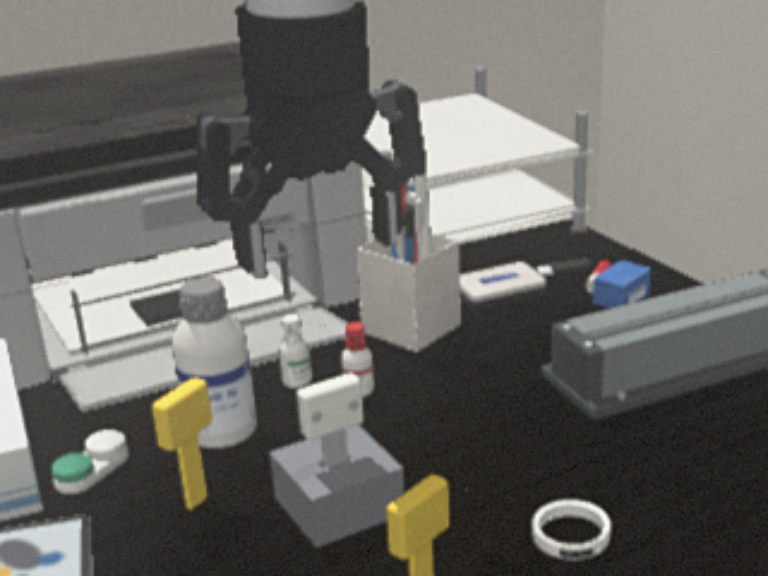

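Fingers straddle the white handle (picture (330,405)); the yellow ones are clear. Descending.

Request:
{"name": "drive_tool", "arguments": {
  "rows": [
    [-0.001,-0.004,0.03,0,0,0],
    [-0.001,-0.004,0.06,0,0,0],
    [-0.001,-0.004,0.08,0,0,0],
    [-0.001,-0.004,0.095,0,0,0],
    [-0.001,-0.004,0.11,0,0,0],
    [-0.001,-0.004,0.118,0,0,0],
    [-0.001,-0.004,0.118,0,0,0],
    [-0.001,-0.004,0.118,0,0,0]
  ]
}}

```text
clock: 4.82
tool_pos: [0.5219, 0.3082, 0.0646]
eef_rot: [-0.0, 1.0, -0.014, 0.001]
force: [-0.2, 0.2, 0.3]
opening: 0.0854
finger_force: 0.0
```

```bash
python3 -c "
from h import *
rel((.522,.3065,.062,-1.5))"
```

```text
t 4.82 pos [0.5219 0.3082 0.0646] yaw -1.64 F [-0.15  0.2   0.3 ] op 0.0854
(0.522, 0.3065, 0.062, -1.5) -> [0.0002, 0.0017, 0.0026] [-0.0009, -0.0016, -0.0024]
```

Request:
{"name": "drive_tool", "arguments": {
  "rows": [
    [0,0.0015,0.003,0,0,0],
    [0,0.0015,0.003,0,0,0],
    [0,0.0015,0.003,0,0,0],
    [0,0.0015,0.003,0,0,0],
    [0,0.0015,0.003,0,0,0],
    [0,0.0015,0.003,0,0,0],
    [0,0.0015,0.003,0,0,0],
    [0,0.0015,0.003,0,0,0],
    [0,0.0015,0.003,0,0,0],
    [0,0.0015,0.003,0,0,0]
  ],
  "claw": -1
}}

```text
clock: 5.65
tool_pos: [0.5213, 0.3064, 0.0611]
eef_rot: [-0.0, 1.0, -0.014, 0.0]
force: [-1.1, 0.0, 5.2]
opening: 0.0431
finger_force: 60.0
```

```bash
python3 -c "
from h import *
rel((.522,.3065,.062,-1.5)); print(state()['finger_force'])"
```

```text
t 5.65 pos [0.5213 0.3064 0.0611] yaw -1.62 F [-1.13  0.01  5.23] op 0.0431
(0.522, 0.3065, 0.062, -1.5) -> [0.0007, -0.0001, -0.0009] [-0.0003, -0.0009, -0.0022]
60.01340389251709
```

Request:
{"name": "drive_tool", "arguments": {
  "rows": [
    [0,0,-0.01,0,0,0],
    [0,0,-0.03,0,0,0],
    [0,0,-0.05,0,0,0],
    [0,0,-0.075,0,0,0],
    [0,0,-0.1,0,0,0],
    [0,0,-0.13,0,0,0],
    [0,0,-0.13,0,0,0],
    [0,0,-0.13,0,0,0]
  ]
}}

```text
clock: 6.32
tool_pos: [0.5216, 0.3068, 0.1926]
eef_rot: [-0.001, 1.0, -0.014, 0.002]
force: [0.8, -0.1, -1.0]
opening: 0.0431
finger_force: 60.9
```

```bash
python3 -c "
from h import *
rel((.5345,.0496,.19,-6.95),(.5345,.0496,.115,-6.95))"
```

```text
t 6.32 pos [0.5216 0.3068 0.1926] yaw -1.63 F [ 0.76 -0.14 -1.  ] op 0.0431
(0.5345, 0.0496, 0.19, -6.95) -> [0.0202, 0.2568, 0.0022] [-0.0023, -0.0031, 0.0928]
(0.5345, 0.0496, 0.115, -6.95) -> [0.0199, 0.2569, 0.0772] [-0.0023, -0.0031, 0.0928]
```

Request:
{"name": "drive_tool", "arguments": {
  "rows": [
    [0.002,0.03,0,0,0,0.01],
    [0.005,0.06,0,0,0,0.02],
    [0.007,0.09,0,0,0,0.035],
    [0.01,0.12,0,0,0,0.05],
    [0.012,0.15,0,0,0,0.06],
    [0.015,0.18,0,0,0,0.07],
    [0.017,0.21,0,0,0,0.08],
    [0.019,0.235,0,0,0,0.09],
    [0.02,0.257,0,0,0,0.093],
    [0.02,0.257,0.02,0,0,0.093],
    [0.02,0.257,0.04,0,0,0.093],
    [0.02,0.257,0.055,0,0,0.093],
    [0.02,0.257,0.065,0,0,0.093],
    [0.02,0.257,0.067,0,0,0.093],
    [0.02,0.257,0.067,0,0,0.093],
    [0.02,0.257,0.067,0,0,0.093]
  ]
}}

```text
clock: 7.65
tool_pos: [0.5338, 0.0492, 0.1235]
eef_rot: [-0.0, 0.998, -0.06, -0.0]
force: [0.6, -0.3, -1.2]
opening: 0.0429
finger_force: 61.1
```

```bash
python3 -c "
from h import *
rel((.5345,.0496,.115,-6.95))
c=snapshot('scene');a=cv2.resize(c['color'][150:280,330:470,::-1],None,fx=4.2,fy=4.2,interpolation=cv2.INTER_CUBIC)
cv2.imwrite('pics/s2.png',a); np.save('s2.npy',c,allow_pickle=True);np.save('t2.npy',snapshot('top'),allow_pickle=True)"
```

```text
t 7.65 pos [0.5338 0.0492 0.1235] yaw -6.92 F [ 0.64 -0.25 -1.23] op 0.0429
(0.5345, 0.0496, 0.115, -6.95) -> [0.0007, -0.0005, 0.0085] [-0.0, 0.0001, 0.0006]
```

View pics/s2.png

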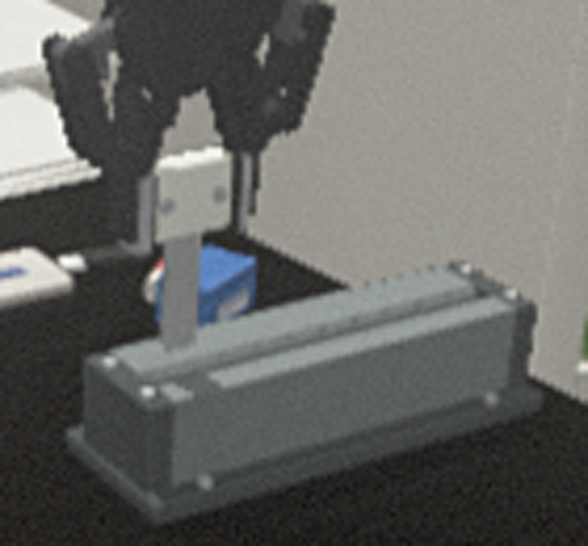

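The blade hangs straight above the slot's left end, with its lower edge at crop (163,345)–(195,350). I'll check it against the slot line in the same view.

Run:
```python
from h import *
c=np.load('s2.npy',allow_pickle=True).item()
pa=np.array([.54118529,.07134466]);pb=np.array([.51519529,-.14195605]);m=(pa+pb)/2;u=(pb-pa)/np.linalg.norm(pb-pa);n=np.array([-u[1],u[0]])
for p in((163,345),(179,348),(195,350)):
    X=ray(c,330+p[0]/4.2,150+p[1]/4.2,.0705); d=X[:2]-m; print(X.round(4),"n",(d@n*1000).round(1),"y",(-d@u*1000).round(1))
# handle in scene: near face top/bottom
t=np.array([.5338,.0492]); print("tool n",(t-m)@n*1000,"y",-(t-m)@u*1000)
c0=np.load('top0.npy',allow_pickle=True).item(); ct=np.load('t2.npy',allow_pickle=True).item()
```

```text
[0.5353 0.0557 0.0705] n -3.9 y 91.2
[0.5287 0.0517 0.0705] n -10.1 y 86.4
[0.5228 0.0471 0.0705] n -15.3 y 81.1
tool n -4.652624319639031 y 84.5637890627982
```

Run:
```python
from h import *
c=np.load('s2.npy',allow_pickle=True).item(); im=c['color'][:,:,::-1]
g=np.array([.121,.9927]); n=np.array([.9927,-.121]); t=np.array([.5338,.0492])
def P(dn,dy,z): p=proj(c,[*(t+dn*n+dy*g),z]); return p
A=cv2.resize(im[185:245,355:405],None,fx=9,fy=9,interpolation=cv2.INTER_CUBIC); A=np.hstack([A,A.copy()])[:, :790]
for dn,dy,z,col in [(-.0025,.009,.0705,(0,0,255)),(-.0025,-.009,.0705,(0,0,255)),(-.007,.022,.1285,(0,255,0)),(-.007,-.022,.1285,(0,255,0)),(-.007,.022,.1645,(0,255,0)),(-.007,-.022,.1645,(0,255,0))]:
    p=P(dn,dy,z); print((dn,dy,z),p.round(1)); q=((p-[355,185]+.5)*9).astype(int); cv2.circle(A,tuple(int(v) for v in q),4,col,-1)
cv2.imwrite('pics/ov.png',A)
```

```text
(-0.0025, 0.009, 0.0705) [368.7 233.1]
(-0.0025, -0.009, 0.0705) [376.5 231. ]
(-0.007, 0.022, 0.1285) [365.2 207.8]
(-0.007, -0.022, 0.1285) [384.9 203.2]
(-0.007, 0.022, 0.1645) [365.9 189.8]
(-0.007, -0.022, 0.1645) [385.9 185.4]
```

View pics/ov.png

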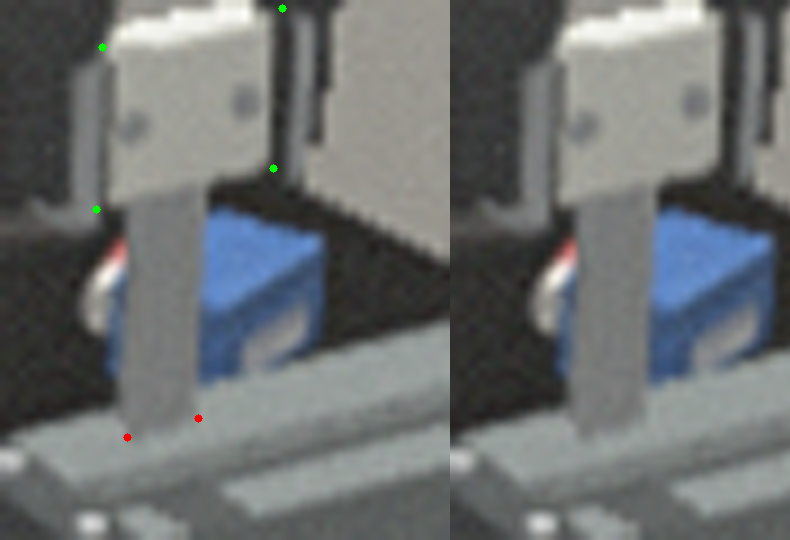

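The projected corners (red at the blade, green at the handle) agree with the picture to about a millimetre. The blade is straight in the grip and over the slot, so I lower it gently.

Request:
{"name": "drive_tool", "arguments": {
  "rows": [
    [0,0,0.005,0,0,0],
    [0,0,0.01,0,0,0],
    [0,0,0.014,0,0,0],
    [0,0,0.018,0,0,0],
    [0,0,0.022,0,0,0],
    [0,0,0.022,0,0,0]
  ]
}}

```text
clock: 8.25
tool_pos: [0.5332, 0.0489, 0.1003]
eef_rot: [0.0, 0.998, -0.06, -0.001]
force: [-0.3, 0.7, -1.3]
opening: 0.0432
finger_force: 61.1
```

```bash
python3 -c "
from h import *
rel(); print(state()['wrist_torque'])"
```

```text
t 8.25 pos [0.5332 0.0489 0.1003] yaw -6.94 F [-0.26  0.67 -1.25] op 0.0432
[-0.0180257   0.0167253   0.06159705]
```

Request:
{"name": "drive_tool", "arguments": {
  "rows": [
    [0,0,0.004,0,0,0],
    [0,0,0.008,0,0,0],
    [0,0,0.012,0,0,0],
    [0,0,0.012,0,0,0]
  ]
}}

```text
clock: 8.58
tool_pos: [0.5333, 0.0488, 0.0884]
eef_rot: [0.0, 0.998, -0.061, -0.001]
force: [0.1, -0.1, -0.5]
opening: 0.0434
finger_force: 61.1
```

Request:
{"name": "drive_tool", "arguments": {
  "rows": [
    [0,0,0.004,0,0,0],
    [0,0,0.008,0,0,0],
    [0,0,0.012,0,0,0],
    [0,0,0.012,0,0,0],
    [0,0,0.012,0,0,0]
  ]
}}

```text
clock: 9.0
tool_pos: [0.5335, 0.0489, 0.077]
eef_rot: [0.0, 0.998, -0.06, -0.0]
force: [0.3, -0.6, -1.2]
opening: 0.0435
finger_force: 61.1
```

Request:
{"name": "drive_tool", "arguments": {
  "rows": [
    [0,0,0.003,0,0,0],
    [0,0,0.006,0,0,0],
    [0,0,0.008,0,0,0],
    [0,0,0.008,0,0,0],
    [0,0,0.008,0,0,0]
  ]
}}

```text
clock: 9.42
tool_pos: [0.5336, 0.0489, 0.0691]
eef_rot: [0.0, 0.998, -0.061, -0.0]
force: [-0.6, 0.3, -0.1]
opening: 0.0431
finger_force: 61.1
```

Request:
{"name": "drive_tool", "arguments": {
  "rows": [
    [-0.001,0,0,0,0,0],
    [-0.002,0,0,0,0,0],
    [-0.002,0,0,0,0,0],
    [-0.002,0,0,0,0,0]
  ]
}}

```text
clock: 9.75
tool_pos: [0.5326, 0.0492, 0.0695]
eef_rot: [-0.0, 0.998, -0.061, 0.001]
force: [4.2, -0.9, -1.5]
opening: 0.0433
finger_force: 61.1
```

Request:
{"name": "drive_tool", "arguments": {
  "rows": [
    [0.002,0,0,0,0,0],
    [0.004,0,0,0,0,0],
    [0.004,0,0,0,0,0],
    [0.004,0,0,0,0,0]
  ]
}}

```text
clock: 10.08
tool_pos: [0.5353, 0.0486, 0.0691]
eef_rot: [0.0, 0.998, -0.061, -0.0]
force: [-0.4, -0.6, -1.5]
opening: 0.0431
finger_force: 61.1
```

Request:
{"name": "drive_tool", "arguments": {
  "rows": [
    [0.001,0,0,0,0,0],
    [0.0015,0,0,0,0,0],
    [0.0015,0,0,0,0,0],
    [0.0015,0,0,0,0,0]
  ]
}}

```text
clock: 10.42
tool_pos: [0.5359, 0.0485, 0.069]
eef_rot: [0.0, 0.998, -0.06, -0.001]
force: [-5.7, 2.2, 1.4]
opening: 0.0434
finger_force: 61.2
```

Request:
{"name": "drive_tool", "arguments": {
  "rows": [
    [-0.002,0,0,0,0,0],
    [-0.003,0,0,0,0,0],
    [-0.003,0.002,0,0,0,0],
    [-0.003,0.004,0,0,0,0],
    [-0.003,0.006,0,0,0,0],
    [-0.003,0.008,0,0,0,0]
  ]
}}

```text
clock: 10.92
tool_pos: [0.5335, 0.0405, 0.0693]
eef_rot: [0.0, 0.998, -0.061, 0.0]
force: [-0.2, 0.7, -1.0]
opening: 0.0432
finger_force: 61.2
```

Request:
{"name": "drive_tool", "arguments": {
  "rows": [
    [0,0.002,0,0,0,0],
    [0,0.004,0,0,0,0],
    [0,0.006,0,0,0,0],
    [0,0.008,0,0,0,0]
  ]
}}

```text
clock: 11.25
tool_pos: [0.5321, 0.0328, 0.0692]
eef_rot: [-0.0, 0.998, -0.061, -0.0]
force: [-1.7, 2.4, -0.2]
opening: 0.043
finger_force: 61.2
```

Request:
{"name": "drive_tool", "arguments": {
  "rows": [
    [0,0.002,0,0,0,0],
    [0,0.004,0,0,0,0],
    [0,0.006,0,0,0,0],
    [0,0.008,0,0,0,0]
  ]
}}

```text
clock: 11.58
tool_pos: [0.5307, 0.0248, 0.0691]
eef_rot: [0.0, 0.998, -0.06, -0.0]
force: [-2.3, 1.7, -0.8]
opening: 0.0432
finger_force: 61.2
```

Request:
{"name": "drive_tool", "arguments": {
  "rows": [
    [0,0.002,0,0,0,0],
    [0,0.004,0,0,0,0],
    [0,0.006,0,0,0,0],
    [0,0.008,0,0,0,0]
  ]
}}

```text
clock: 11.92
tool_pos: [0.5302, 0.0168, 0.0692]
eef_rot: [0.0, 0.998, -0.061, -0.0]
force: [-1.8, 1.6, -1.0]
opening: 0.0438
finger_force: 61.2
```

Request:
{"name": "drive_tool", "arguments": {
  "rows": [
    [0,0.002,0,0,0,0],
    [0,0.004,0,0,0,0],
    [0,0.006,0,0,0,0],
    [0,0.008,0,0,0,0]
  ]
}}

```text
clock: 12.25
tool_pos: [0.5293, 0.0089, 0.0692]
eef_rot: [0.0, 0.998, -0.061, -0.0]
force: [-1.9, 2.7, -0.4]
opening: 0.0431
finger_force: 61.2
```

Request:
{"name": "drive_tool", "arguments": {
  "rows": [
    [0,0.002,0,0,0,0],
    [0,0.004,0,0,0,0],
    [0,0.006,0,0,0,0],
    [0,0.008,0,0,0,0]
  ]
}}

```text
clock: 12.58
tool_pos: [0.5283, 0.001, 0.0693]
eef_rot: [0.0, 0.998, -0.061, -0.0]
force: [-2.0, 1.7, 0.1]
opening: 0.0431
finger_force: 61.2
```

Request:
{"name": "drive_tool", "arguments": {
  "rows": [
    [0,0.002,0,0,0,0],
    [0,0.004,0,0,0,0],
    [0,0.006,0,0,0,0],
    [0,0.008,0,0,0,0]
  ]
}}

```text
clock: 12.92
tool_pos: [0.5277, -0.0071, 0.0693]
eef_rot: [0.0, 0.998, -0.061, 0.0]
force: [-0.1, 0.9, -1.2]
opening: 0.0434
finger_force: 61.2
```

Request:
{"name": "drive_tool", "arguments": {
  "rows": [
    [0,0.002,0,0,0,0],
    [0,0.004,0,0,0,0],
    [0,0.006,0,0,0,0],
    [0,0.008,0,0,0,0]
  ]
}}

```text
clock: 13.25
tool_pos: [0.5259, -0.0141, 0.0692]
eef_rot: [-0.0, 0.998, -0.06, -0.0]
force: [-4.5, 4.9, -0.1]
opening: 0.0433
finger_force: 61.3
```

Request:
{"name": "drive_tool", "arguments": {
  "rows": [
    [0,0.002,0,0,0,0],
    [0,0.004,0,0,0,0],
    [0,0.006,0,0,0,0],
    [0,0.008,0,0,0,0]
  ]
}}

```text
clock: 13.58
tool_pos: [0.5245, -0.0213, 0.0691]
eef_rot: [-0.001, 0.998, -0.06, -0.001]
force: [-4.7, 7.0, 0.1]
opening: 0.0433
finger_force: 61.8
```

Request:
{"name": "drive_tool", "arguments": {
  "rows": [
    [0,0.002,0,0,0,0],
    [0,0.004,0,0,0,0],
    [0,0.006,0,0,0,0],
    [0,0.008,0,0,0,0]
  ]
}}

```text
clock: 13.92
tool_pos: [0.5236, -0.0291, 0.0691]
eef_rot: [-0.001, 0.998, -0.06, -0.001]
force: [-4.5, 7.5, 0.4]
opening: 0.0435
finger_force: 61.8
```

Request:
{"name": "drive_tool", "arguments": {
  "rows": [
    [0,0.002,0,0,0,0],
    [0,0.004,0,0,0,0],
    [0,0.006,0,0,0,0],
    [0,0.008,0,0,0,0]
  ]
}}

```text
clock: 14.25
tool_pos: [0.5226, -0.0371, 0.069]
eef_rot: [-0.001, 0.998, -0.06, -0.001]
force: [-3.7, 7.0, -0.4]
opening: 0.0433
finger_force: 61.8
```

Request:
{"name": "drive_tool", "arguments": {
  "rows": [
    [0,0.002,0,0,0,0],
    [0,0.004,0,0,0,0],
    [0,0.006,0,0,0,0],
    [0,0.008,0,0,0,0]
  ]
}}

```text
clock: 14.58
tool_pos: [0.5215, -0.0458, 0.069]
eef_rot: [-0.0, 0.998, -0.06, -0.001]
force: [-1.7, -0.1, -1.5]
opening: 0.0435
finger_force: 62.0
```

Request:
{"name": "drive_tool", "arguments": {
  "rows": [
    [0,0.002,0,0,0,0],
    [0,0.004,0,0,0,0],
    [0,0.006,0,0,0,0],
    [0,0.008,0,0,0,0]
  ]
}}

```text
clock: 14.92
tool_pos: [0.5222, -0.055, 0.0694]
eef_rot: [0.0, 0.998, -0.061, 0.001]
force: [0.1, -0.0, -0.9]
opening: 0.0434
finger_force: 62.0
```

Request:
{"name": "drive_tool", "arguments": {
  "rows": [
    [0,0.002,0,0,0,0],
    [0,0.004,0,0,0,0],
    [0,0.006,0,0,0,0],
    [0,0.008,0,0,0,0]
  ]
}}

```text
clock: 15.25
tool_pos: [0.5206, -0.0625, 0.0693]
eef_rot: [-0.0, 0.998, -0.061, -0.0]
force: [-1.4, 2.5, -0.5]
opening: 0.043
finger_force: 62.0
```

Request:
{"name": "drive_tool", "arguments": {
  "rows": [
    [0,0.002,0,0,0,0],
    [0,0.004,0,0,0,0],
    [0,0.006,0,0,0,0],
    [0,0.008,0,0,0,0]
  ]
}}

```text
clock: 15.58
tool_pos: [0.5191, -0.0704, 0.0691]
eef_rot: [0.0, 0.998, -0.06, -0.001]
force: [-2.5, 1.6, -0.7]
opening: 0.0434
finger_force: 62.0
```

Request:
{"name": "drive_tool", "arguments": {
  "rows": [
    [0,0.002,0,0,0,0],
    [0,0.004,0,0,0,0],
    [0,0.006,0,0,0,0],
    [0,0.008,0,0,0,0]
  ]
}}

```text
clock: 15.92
tool_pos: [0.5185, -0.0785, 0.0692]
eef_rot: [0.0, 0.998, -0.061, -0.0]
force: [-2.6, 2.1, -0.4]
opening: 0.0433
finger_force: 62.0
```

Request:
{"name": "drive_tool", "arguments": {
  "rows": [
    [0,0.002,0,0,0,0],
    [0,0.004,0,0,0,0],
    [0,0.006,0,0,0,0],
    [0,0.008,0,0,0,0]
  ]
}}

```text
clock: 16.25
tool_pos: [0.5176, -0.0864, 0.0692]
eef_rot: [0.0, 0.998, -0.061, -0.0]
force: [-2.8, 1.6, -1.3]
opening: 0.0435
finger_force: 62.0
```

Request:
{"name": "drive_tool", "arguments": {
  "rows": [
    [0,0.002,0,0,0,0],
    [0,0.004,0,0,0,0],
    [0,0.006,0,0,0,0],
    [0,0.008,0,0,0,0]
  ]
}}

```text
clock: 16.58
tool_pos: [0.5167, -0.0943, 0.0692]
eef_rot: [0.0, 0.998, -0.061, -0.0]
force: [-2.2, 1.2, 0.0]
opening: 0.0434
finger_force: 62.0
```

Request:
{"name": "drive_tool", "arguments": {
  "rows": [
    [0,0.002,0,0,0,0],
    [0,0.004,0,0,0,0],
    [0,0.006,0,0,0,0],
    [0,0.008,0,0,0,0]
  ]
}}

```text
clock: 16.92
tool_pos: [0.5161, -0.1025, 0.0693]
eef_rot: [0.0, 0.998, -0.061, 0.0]
force: [-0.5, -0.5, -1.0]
opening: 0.0434
finger_force: 62.0
```

Request:
{"name": "drive_tool", "arguments": {
  "rows": [
    [0,0.002,0,0,0,0],
    [0,0.004,0,0,0,0],
    [0,0.006,0,0,0,0],
    [0,0.008,0,0,0,0]
  ]
}}

```text
clock: 17.25
tool_pos: [0.5152, -0.1102, 0.0694]
eef_rot: [-0.0, 0.998, -0.061, 0.0]
force: [-0.7, -0.3, -0.4]
opening: 0.0431
finger_force: 62.0
```

Request:
{"name": "drive_tool", "arguments": {
  "rows": [
    [0,0.002,0,0,0,0],
    [0,0.004,0,0,0,0],
    [0,0.006,0,0,0,0],
    [0,0.008,0,0,0,0],
    [0,0.009,0,0,0,0],
    [0,0.009,0,0,0,0]
  ]
}}

```text
clock: 17.75
tool_pos: [0.5136, -0.1193, 0.0692]
eef_rot: [0.0, 0.998, -0.061, -0.0]
force: [-0.8, 0.6, -0.3]
opening: 0.0432
finger_force: 62.0
```

The middle pad is clearly the hard one: its drag is about 7.5 N, against about 2 N for the others. The blade is at the right end (y ≈ -85). Next I touch the end gently, then go back and find the pad's two edges more finely.

Request:
{"name": "drive_tool", "arguments": {
  "rows": [
    [0,0.0015,0,0,0,0],
    [0,0.003,0,0,0,0],
    [0,0.003,0,0,0,0]
  ]
}}

```text
clock: 18.0
tool_pos: [0.5133, -0.1222, 0.0692]
eef_rot: [0.0, 0.998, -0.061, -0.0]
force: [-1.0, 0.2, 0.8]
opening: 0.0433
finger_force: 62.0
```

Request:
{"name": "drive_tool", "arguments": {
  "rows": [
    [0,-0.0035,0,0,0,0],
    [0,-0.007,0,0,0,0],
    [0,-0.0105,0,0,0,0],
    [0,-0.014,0,0,0,0],
    [0,-0.0175,0,0,0,0],
    [0,-0.021,0,0,0,0],
    [0,-0.0245,0,0,0,0],
    [0,-0.028,0,0,0,0],
    [0,-0.0315,0,0,0,0],
    [0,-0.035,0,0,0,0],
    [0,-0.0385,0,0,0,0],
    [0,-0.042,0,0,0,0],
    [0,-0.0455,0,0,0,0],
    [0,-0.049,0,0,0,0],
    [0,-0.0525,0,0,0,0],
    [0,-0.056,0,0,0,0],
    [0,-0.0595,0,0,0,0],
    [0,-0.063,0,0,0,0],
    [0,-0.066,0,0,0,0],
    [0,-0.068,0,0,0,0]
  ]
}}

```text
clock: 19.67
tool_pos: [0.5225, -0.0537, 0.0695]
eef_rot: [-0.0, 0.998, -0.06, 0.001]
force: [-0.4, 0.5, -0.8]
opening: 0.0434
finger_force: 62.0
```

Request:
{"name": "drive_tool", "arguments": {
  "rows": [
    [0,-0.0015,0,0,0,0],
    [0,-0.003,0,0,0,0]
  ]
}}

```text
clock: 19.83
tool_pos: [0.5222, -0.0513, 0.0693]
eef_rot: [-0.0, 0.998, -0.061, 0.0]
force: [0.0, -0.2, -1.4]
opening: 0.0431
finger_force: 62.0
```

Request:
{"name": "drive_tool", "arguments": {
  "rows": [
    [0,-0.0015,0,0,0,0],
    [0,-0.003,0,0,0,0]
  ]
}}

```text
clock: 20.0
tool_pos: [0.522, -0.0486, 0.0692]
eef_rot: [0.0, 0.998, -0.061, -0.0]
force: [-1.4, 0.1, -0.3]
opening: 0.0435
finger_force: 62.1
```

Request:
{"name": "drive_tool", "arguments": {
  "rows": [
    [0,-0.0015,0,0,0,0],
    [0,-0.003,0,0,0,0]
  ]
}}

```text
clock: 20.17
tool_pos: [0.5217, -0.046, 0.069]
eef_rot: [0.0, 0.998, -0.061, -0.001]
force: [-2.8, -2.7, -1.7]
opening: 0.0432
finger_force: 62.1
```

Request:
{"name": "drive_tool", "arguments": {
  "rows": [
    [0,-0.0015,0,0,0,0],
    [0,-0.003,0,0,0,0]
  ]
}}

```text
clock: 20.33
tool_pos: [0.5217, -0.0441, 0.069]
eef_rot: [0.001, 0.998, -0.061, -0.001]
force: [-3.4, -9.1, 0.5]
opening: 0.0432
finger_force: 62.3
```

Request:
{"name": "drive_tool", "arguments": {
  "rows": [
    [0,-0.0015,0,0,0,0],
    [0,-0.003,0,0,0,0]
  ]
}}

```text
clock: 20.5
tool_pos: [0.5221, -0.0415, 0.069]
eef_rot: [0.001, 0.998, -0.061, -0.001]
force: [-3.6, -4.6, 0.2]
opening: 0.0429
finger_force: 62.5
```

Request:
{"name": "drive_tool", "arguments": {
  "rows": [
    [0,-0.0015,0,0,0,0],
    [0,-0.003,0,0,0,0]
  ]
}}

```text
clock: 20.67
tool_pos: [0.5224, -0.0382, 0.069]
eef_rot: [0.001, 0.998, -0.061, -0.001]
force: [-4.6, -7.5, -0.8]
opening: 0.0432
finger_force: 62.5
```

Request:
{"name": "drive_tool", "arguments": {
  "rows": [
    [0,-0.0025,0,0,0,0],
    [0,-0.005,0,0,0,0],
    [0,-0.0075,0,0,0,0],
    [0,-0.01,0,0,0,0],
    [0,-0.0125,0,0,0,0],
    [0,-0.015,0,0,0,0]
  ]
}}

```text
clock: 21.17
tool_pos: [0.5242, -0.0235, 0.0689]
eef_rot: [0.001, 0.998, -0.061, -0.001]
force: [-3.4, -6.4, -1.5]
opening: 0.0432
finger_force: 62.4
```

Request:
{"name": "drive_tool", "arguments": {
  "rows": [
    [0,-0.0015,0,0,0,0],
    [0,-0.003,0,0,0,0]
  ]
}}

```text
clock: 21.33
tool_pos: [0.5245, -0.0205, 0.0689]
eef_rot: [0.001, 0.998, -0.061, -0.001]
force: [-3.1, -7.3, -0.2]
opening: 0.043
finger_force: 62.4
```

Request:
{"name": "drive_tool", "arguments": {
  "rows": [
    [0,-0.0015,0,0,0,0],
    [0,-0.003,0,0,0,0]
  ]
}}

```text
clock: 21.5
tool_pos: [0.5249, -0.0176, 0.0689]
eef_rot: [0.001, 0.998, -0.061, -0.001]
force: [-3.1, -7.0, -1.3]
opening: 0.0431
finger_force: 62.4
```

Request:
{"name": "drive_tool", "arguments": {
  "rows": [
    [0,-0.0015,0,0,0,0],
    [0,-0.003,0,0,0,0]
  ]
}}

```text
clock: 21.67
tool_pos: [0.5258, -0.0133, 0.069]
eef_rot: [0.0, 0.998, -0.061, -0.001]
force: [-1.8, -0.1, -0.9]
opening: 0.0426
finger_force: 62.6
```

Request:
{"name": "drive_tool", "arguments": {
  "rows": [
    [0,-0.0015,0,0,0,0],
    [0,-0.003,0,0,0,0]
  ]
}}

```text
clock: 21.83
tool_pos: [0.5276, -0.009, 0.0694]
eef_rot: [-0.0, 0.998, -0.06, 0.001]
force: [-1.0, 0.1, -0.5]
opening: 0.0436
finger_force: 62.5
```

Request:
{"name": "drive_tool", "arguments": {
  "rows": [
    [0,-0.0015,0,0,0,0],
    [0,-0.003,0,0,0,0]
  ]
}}

```text
clock: 22.0
tool_pos: [0.5277, -0.0064, 0.0694]
eef_rot: [-0.0, 0.998, -0.06, 0.0]
force: [0.0, -0.8, -0.9]
opening: 0.0433
finger_force: 62.6
```

Request:
{"name": "drive_tool", "arguments": {
  "rows": [
    [0,0,0.001,0,0,0],
    [0,0,0.002,0,0,0],
    [0,0,0.003,0,0,0],
    [0,0,0.003,0,0,0]
  ]
}}

```text
clock: 22.33
tool_pos: [0.5275, -0.0067, 0.0661]
eef_rot: [-0.0, 0.998, -0.061, 0.0]
force: [-1.3, 0.5, -1.7]
opening: 0.0433
finger_force: 62.5
```

Request:
{"name": "drive_tool", "arguments": {
  "rows": [
    [0,0.002,0,0,0,0],
    [0,0.004,0,0,0,0],
    [0,0.006,0,0,0,0],
    [0,0.008,0,0,0,0],
    [0,0.01,0,0,0,0],
    [0,0.012,0,0,0,0],
    [0,0.014,0,0,0,0],
    [0,0.016,0,0,0,0],
    [0,0.018,0,0,0,0],
    [0,0.02,0,0,0,0],
    [0,0.022,0,0,0,0],
    [0,0.0235,0,0,0,0],
    [0,0.0235,0,0,0,0],
    [0,0.0235,0,0,0,0]
  ]
}}

```text
clock: 23.5
tool_pos: [0.5235, -0.0291, 0.0661]
eef_rot: [-0.001, 0.998, -0.06, -0.001]
force: [-4.1, 6.3, -0.0]
opening: 0.0434
finger_force: 62.8
```

```bash
python3 -c "
from h import *
rel((.5235,-.029,.066,-6.95)); print(state()['wrist_torque'])"
```

```text
t 23.5 pos [ 0.5235 -0.0291  0.0661] yaw -6.88 F [-4.07  6.31 -0.04] op 0.0434
(0.5235, -0.029, 0.066, -6.95) -> [-0.0001, -0.0, 0.0001] [-0.001, 0.0016, 0.0012]
[ 1.4857887   0.89755974 -0.06492389]
```

Request:
{"name": "drive_tool", "arguments": {
  "rows": [
    [-0.0005,-0.0005,0,0,0,0],
    [-0.001,-0.001,0,0,0,0],
    [-0.001,-0.001,0,0,0,0]
  ]
}}

```text
clock: 23.75
tool_pos: [0.5234, -0.0289, 0.0661]
eef_rot: [-0.0, 0.998, -0.06, -0.0]
force: [-2.0, 2.4, -2.8]
opening: 0.0431
finger_force: 62.4
```

Request:
{"name": "drive_tool", "arguments": {
  "rows": [
    [-0.0003,-0.0005,0,0,0,0],
    [-0.0003,-0.0005,0,0,0,0],
    [-0.0003,-0.0005,0,0,0,0],
    [-0.0003,-0.0005,0,0,0,0],
    [-0.0003,-0.0005,0,0,0,0],
    [-0.0003,-0.0005,0,0,0,0],
    [-0.0003,-0.0005,0,0,0,0],
    [-0.0003,-0.0005,0,0,0,0],
    [-0.0003,-0.0005,0,0,0,0],
    [-0.0003,-0.0005,0,0,0,0]
  ],
  "claw": 1
}}

```text
clock: 24.58
tool_pos: [0.5235, -0.0284, 0.0663]
eef_rot: [0.0, 0.998, -0.061, -0.0]
force: [0.2, -0.0, -0.7]
opening: 0.0854
finger_force: 0.0
```

```bash
python3 -c "
from h import *
rel()
c=snapshot('scene');cv2.imwrite('pics/s3.png',cv2.resize(c['color'][150:280,330:470,::-1],None,fx=4.2,fy=4.2,interpolation=cv2.INTER_CUBIC))"
```

```text
t 24.58 pos [ 0.5235 -0.0284  0.0663] yaw -6.94 F [ 0.22 -0.05 -0.69] op 0.0854
```

View pics/s3.png

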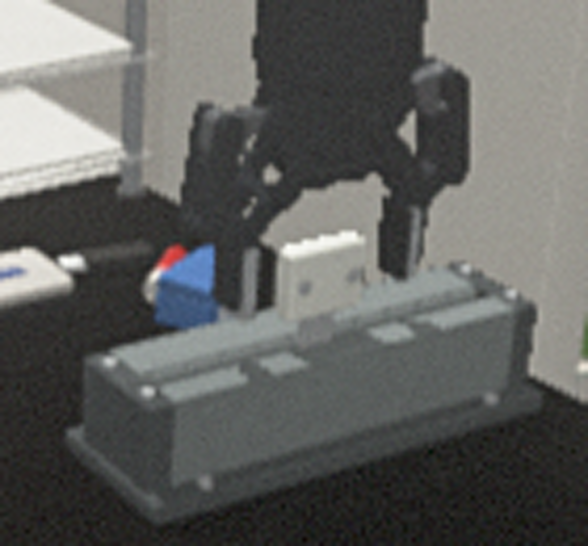

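The feeler stands upright and well down in the middle of the slot (handle at crop (322,275)), with the fingers open and clear on both sides. Retreating upward.

Request:
{"name": "drive_tool", "arguments": {
  "rows": [
    [0,0,-0.015,0,0,0],
    [0,0,-0.035,0,0,0],
    [0,0,-0.06,0,0,0],
    [0,0,-0.09,0,0,0],
    [0,0,-0.12,0,0,0],
    [0,0,-0.15,0,0,0],
    [0,0,-0.18,0,0,0],
    [0,0,-0.18,0,0,0],
    [0,0,-0.18,0,0,0],
    [0,0,-0.18,0,0,0]
  ]
}}

```text
clock: 25.47
tool_pos: [0.523, -0.0287, 0.2459]
eef_rot: [0.0, 0.998, -0.061, -0.0]
force: [0.6, 0.1, -1.2]
opening: 0.0851
finger_force: 0.0
```

```bash
python3 -c "
from h import *
rel()
c=snapshot('scene');cv2.imwrite('pics/s4.png',c['color'][:,:,::-1])"
```

```text
t 25.47 pos [ 0.523  -0.0287  0.2459] yaw -6.96 F [ 0.56  0.13 -1.18] op 0.0851
```

View pics/s4.png

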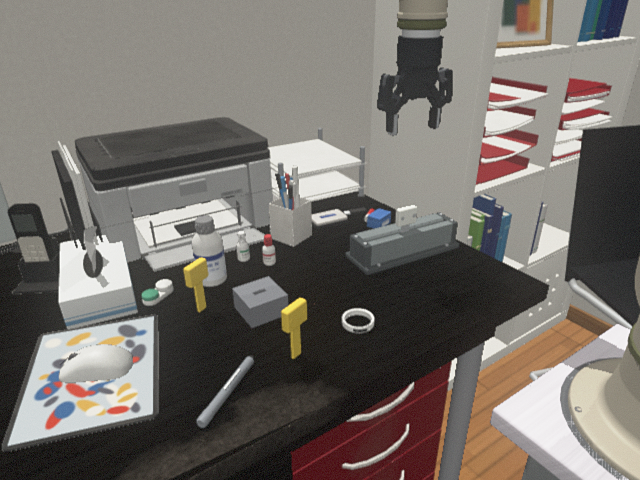

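The feeler stands upright in the slot at about (406,215), the gripper is clear above it, the stand is empty and everything else is where it was.

```bash
python3 -c "
from h import *
print(sign_off())"
```

```text
the job is handed in; nothing more can be done
None
```

The job is handed in: the middle pad was the hard one (drag about 7 N, against about 2 N for the others), and the feeler blade stands released and well down in the slot there, with nothing else on the desk disturbed.

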